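# Bring the laundry lamp over the coaster and light it

### The arm

A 6-joint arm with a two-finger parallel gripper is mounted at the origin on the work surface. World frame = base frame: x ahead of the robot, y to its left, z up, the work surface at z = 0. Lengths are in mm, angles in rad, forces in N, time in s.
With the tool pointing down it reaches from about 350 to 850 mm from the base axis. Payload 8.1 kg.
Tool frame: the origin (TCP) lies at the very end of the fingers, on their centre line; the grasp point (between the pads) lies 19 mm behind it (arm.grip_depth is the distance from the TCP to the grasp point, in mm); z points along the fingers, y is the line along which they close (so a half turn about z gives the same grasp; the last joint's range is limited). The gripper opens to 85 mm and grips with 20 to 120 N. Pads are 22 mm wide; open, the fingers measure 114 mm over their backs; the gripper's body (76 mm by 85 mm) begins 54 mm behind the grasp point. The pads swing forward as they close: fully open they stand 13 mm farther back than shut.
Start: joints at [1.136, 0.13, 1.488, -0, 1.523, -0.085], TCP at [205.605, 563.677, 231.292] pointing down, gripper open.
Joint ranges: [-2.96, 2.96], [-0.89, 2.26], [0.02, 2.5], [-1.34, 4.48], [0, 2.73], [-2.66, 2.66]. Speed limits (rad/s): [2.39, 2.39, 2.79, 3.14, 3.14, 3.14].

### API

Orientations are given as a 3x3 rotation matrix whose columns are the frame's x, y, z axes.
In Python, from station import arm, viewer gives the robot as it stands. The module is installed in compiled form; this text tells all that it offers.
- The arm moves only by the tool servo_tool, never from a script. Its argument "commands" is a list of rows, each an object with "claw": the opening, from -1 (shut) to 1 (fully open); "delta_pos": the shift along the tool's x, y, z normalised to -1 to 1, where 1 is 100 mm, a list of three; "angular": the turn, a rotation vector about the tool's x, y, z normalised to -1 to 1, where 1 is 60 degrees, a list of three. A call has 1 to 20 rows; each row is the pose to reach, as a shift and turn from the pose commanded when the call began, along the tool's axes at that moment; what a row does not reach only later rows make up. A row lasts 1/12 s, in which the tool goes at most 41.7 mm and 7.16 degrees, less where a joint would pass 70% of its speed; a pose out of reach is approached as far as the arm can. A call with a number of a shift or a turn outside -1 to 1 is refused whole. A call with a gripper value outside its range is refused whole. The fingers move at their own pace and stop on an object; "newtons" is the grip in N (left out, the last holds). Time passes only in rows, so rows that repeat a pose let the fingers close. It gives the time, the measured TCP pose, the force, the opening and the grip force at its end, in the units of the state.
- arm.get_state(): the state, without advancing time (a new reading comes with each control period).
- viewer.grab_frame(name): name is "scene" or "top"; returns a dict with "pixels" (400x640x3 uint8, red, green, blue), "intrinsics" (3x3 intrinsics, pixels), "D" ([k1, k2, p1, p2, k3] as OpenCV has them; the pictures are not rectified), "R" (3x3) and "t" (3): a world point X has camera coordinates R X + t. Camera axes: x right, y down, z forward; pixel columns grow to the right and rows downward; lengths in mm; the calibration is good to about 2 mm. A picture is of the moment at which its call begins. There is no depth.
- arm.job_done(): hands the job in; it is judged then, once.
The state is a dict: "time_s": time; "qpos": joint angles; "dq": joint speeds; "effort": joint torques, N m; "tcp_pos": TCP position; "tcp_rot": TCP orientation; "wrist_force": force on the tool from outside, world axes, zero at the start; "wrist_torque": the same for the moment, N m; "width": opening from 0.0 (shut) to 1.0 (fully open); "grasp_force": force on a finger pad.
Only numpy, scipy, OpenCV 4.12 (cv2) and the standard library are available. Lean on these libraries where they do the work, as an engineer would, in place of code of your own. Each camera call takes 0.05 s, during which the arm holds its last target. There are 200 camera calls.

### The job

I want to work at the round ceramic coaster: swing the lamp arm round until its shade hangs over the middle of the coaster, as nearly as the arm allows, and leave it there. Also flip the black toggle switch on the backsplash ledge all the way over, away from you (towards the tiled backsplash), to turn the lamp on. Leave the coaster, scoop, tin and clothespins where they are.

Things in the scene. Friction and masses are not known exactly. Their poses are not given: they have to be found in the camera images.
- lamp_arm (a joint): Swing of the lamp arm about its upright post (vertical hinge), rad. 0: the arm points from the post straight towards -x of the lamp's foot (roughly towards the robot; the foot may be turned up to 0.12 rad); positive is counter-clockwise seen from above (free end towards -y); stops at -1.1 and 1.1. The hinge is stiff (about 1 to 2 N at the end of the arm) and stays where it is left.
- lamp_pivot (a point): Point on the vertical hinge axis at the arm's height (z = 0.225). The arm is a round bar 14 mm thick, reaching 220 mm from this axis to the shade's axis. The post is a steel rod 22 mm across on a 72 mm foot, fixed on the ledge, its top at z = 0.246.
- lamp_knob (a point): Grip point on the lamp arm's free end: a black upright round knob, 18 mm across, above the shade's axis, standing from the bar (upper side z = 0.232) up to z = 0.279. This point is on the knob's axis at z = 0.265. It can be pinched from above in any direction.
- shade_mid (a point): Centre of the white conical shade's underside, at z = 0.14, straight below the knob. The shade is 92 mm across at the bottom, about 40 mm at the top, 61 mm high.
- coaster: Round white ceramic coaster, 94 mm across, 8 mm thick, lying on the planks; origin at the centre of its underside. Its centre lies within about 25 mm of the circle that the shade travels on.
- toggle (a joint): Angle of the toggle switch's lever, rad: near 0 = off, leaning towards the robot (-x); 1.0 = fully on, leaning towards +x. It stays where it is left.
- toggle_tip (a point): Tip of the black toggle lever, 50 mm long, on a small black block fixed on the ledge; it swings in the x-z plane. The wooden ledge, 40 mm high, runs along y from x = 0.60 to 0.76; at x = 0.79 stands a tiled backsplash 110 mm high.
- scoop: Stainless measuring scoop (bystander): round cup 50 mm across, 32 mm high, flat handle 85 mm long to its own -x; origin under the cup's centre.
- tin: Blue enamel tin with a closed flip-top lid (bystander), 89 x 124 x 101 mm; origin at the centre of its underside.
- pin1: Orange plastic clothespin (bystander) lying flat, 74 mm long, about 14 mm wide, 10 mm high; origin at the centre of its underside.
- pin2: The other orange clothespin (bystander), like the first.
Not all that is in view belongs to the job. Several things have the shape of the coaster; the one meant has the colours described above.

How it is judged:
By the outcome, as a careful person would: the job done as asked, in the order asked, and still so for the second after the job is handed in, with the robot touching nothing.
It also fails if it takes over 54 s, if anything falls off the work surface, if the arm or the gripper's body presses on something with over 40 N, if the wrist force passes 120 N, or if a joint passes its speed limit or range.

## Working session

There is one attempt and no reset: what is moved stays moved. The work goes in short steps, Python scripts to look and compute and a tool call to move; the robot and the scene stay as the last step left them, time stands still between calls to the robot, and variables do not carry over. Pictures are saved under pics/ and viewed, at most 10 in all, crops included, and the job is handed in when it is done.

Besides the shell and the picture viewer there is one more tool, called by a JSON object that holds its "method" and its "body", one argument or row to a line. servo_tool: Moves the arm, as the interface text tells. Its arguments: {"type":"object","properties":{"commands":{"type":"array"},"newtons":{"type":"number"}},"required":["commands"]}

```bash
mkdir -p pics
cat > h.py <<'E'
import numpy as np, cv2, json
from station import arm, viewer
def grab(n,f):
    d=viewer.grab_frame(n); cv2.imwrite(f,cv2.cvtColor(d['pixels'],cv2.COLOR_RGB2BGR))
    np.savez(f[:-4]+'.npz',**{k:np.array(v) for k,v in d.items()}); return d
def back(f,uv,z):
    d=np.load(f); p=cv2.undistortPoints(np.array([[uv]],float),d['intrinsics'],d['D'])[0,0]
    r=d['R'].T@np.array([p[0],p[1],1]); c=-d['R'].T@d['t']; return c+r*(z-c[2])/r[2]
def proj(f,X):
    d=np.load(f); return cv2.projectPoints(np.array(X,float).reshape(-1,3),cv2.Rodrigues(d['R'])[0],d['t'],d['intrinsics'],d['D'])[0].reshape(-1,2)
def st():
    s=arm.get_state(); print({k:np.round(s[k],3).tolist() for k in ['time_s','qpos','tcp_pos','tcp_rot','wrist_force','width','grasp_force']})
E
python3 - <<'E'
from h import *
grab('scene','pics/s0.png');d=grab('top','pics/t0.png');st()
for n in 'st':
    d=np.load(f'pics/{n}0.npz');print(-d['R'].T@d['t'],d['R'].round(2).tolist(),d['intrinsics'][0,0])
E
```

```text
{'time_s': 0.1, 'qpos': [1.136, 0.131, 1.489, -0.0, 1.523, -0.085], 'tcp_pos': [205.392, 563.21, 230.331], 'tcp_rot': [[-0.939, 0.343, -0.001], [0.343, 0.939, -0.002], [0.0, -0.002, -1.0]], 'wrist_force': [0.412, -0.728, -0.243], 'width': 1.003, 'grasp_force': 0.0}
[1095.28711473 -382.52662631  919.26502791] [[0.52, 0.85, -0.01], [0.6, -0.37, -0.71], [-0.61, 0.37, -0.7]] 371.09553332581413
[ 301.0933949     2.72423138 1253.51939315] [[0.0, -1.0, 0.02], [-0.99, -0.01, -0.12], [0.12, -0.02, -0.99]] 366.9632570129475
```

View pics/s0.png

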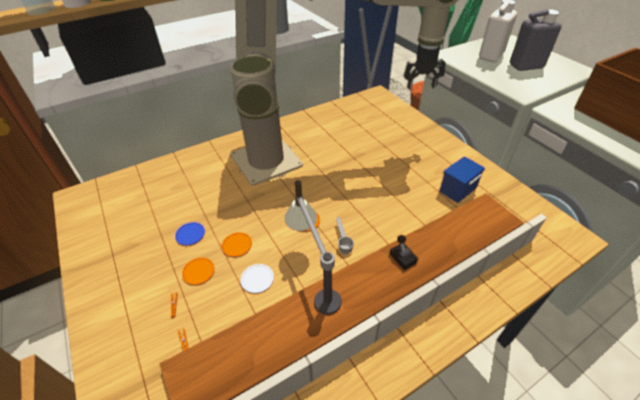

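View pics/t0.png

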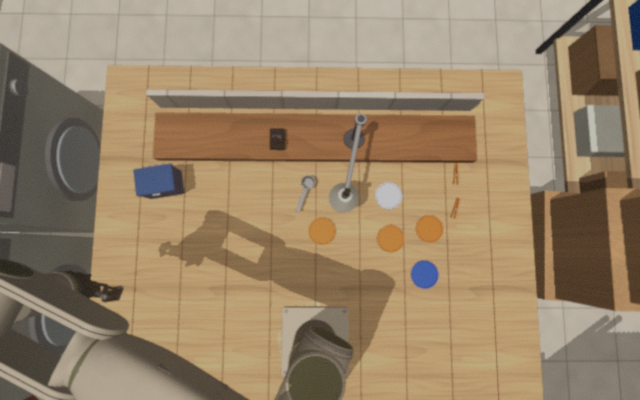

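The scene and top views show the arm at the left and the lamp post on the ledge (top 360,119). The knob is at about (346,195) top and the toggle block at (277,139) top.
Coaster candidates in top: orange (322,231), (390,238) and (429,228), blue (424,274), and white (388,195). The white one fits "white ceramic" and lies beside the ledge near the shade's circle. I'll confirm it in an enlarged crop.

Run:
```python
import cv2
a=cv2.imread('pics/t0.png');cv2.imwrite('pics/t0c.png',cv2.resize(a[100:240,255:415],None,fx=5,fy=4.2857/1*1.0 if 0 else 5,interpolation=cv2.INTER_CUBIC)[:600])
a=cv2.imread('pics/s0.png');cv2.imwrite('pics/s0c.png',cv2.resize(a[170:320,230:430],None,fx=4,fy=4,interpolation=cv2.INTER_CUBIC))
```

```text
(no output)
```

View pics/t0c.png

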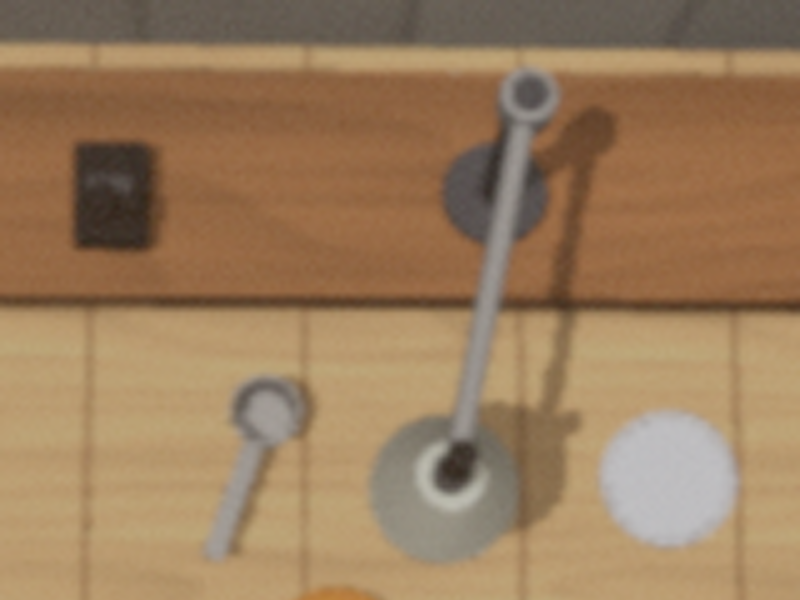

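View pics/s0c.png

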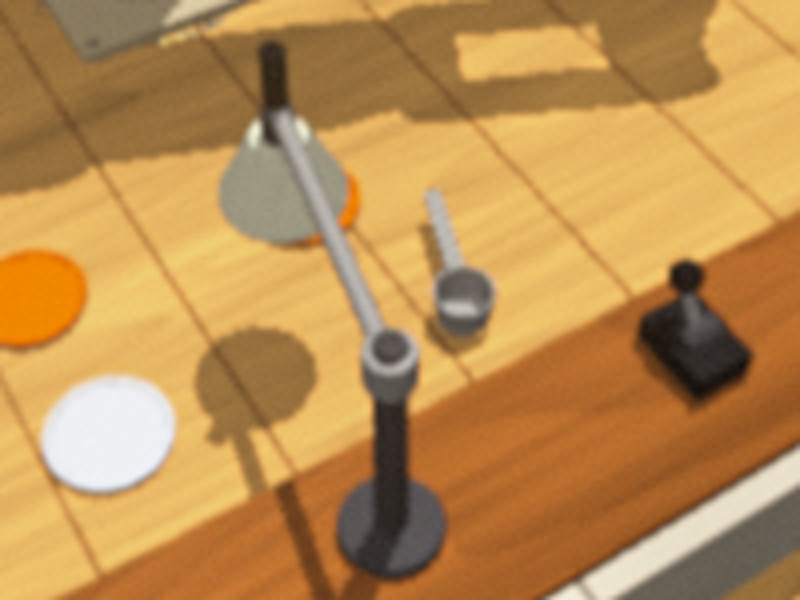

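The crop shows the white disc at crop (669,478), which is top (388.4,195.3). It is plain white ceramic, so it is the coaster. The post top is at crop (529,92), the shade rim centre at (445,489) and the block at (114,195). In the scene crop the knob top is at (273,48) and the toggle ball at (686,276).

Run:
```python
from h import *
T=lambda u,v:((u+.5)/5+254.5,(v+.5)/5+99.5)
S=lambda u,v:((u+.5)/4+229.5,(v+.5)/4+169.5)
t,s='pics/t0.npz','pics/s0.npz'
p=lambda n,*a:print(n,back(*a).round(1))
p('post T',t,T(529,92),246);p('post S',s,S(390,349),246)
p('foot T',t,T(495,192),48);p('foot S',s,S(391,527),48)
p('shade T',t,T(445,489),140)
p('knobtop T',t,T(452,476),279);p('knobtop T2',t,T(463,450),279);p('knob S',s,S(273,50),279)
p('coast T',t,T(669,478),8);p('coast S',s,S(109,433),8)
p('block T',t,T(114,195),60)
p('blockS',s,S(694,345),60)
p('scoop T',t,T(270,410),32)
for z in (85,95,105): p('tip S',s,S(686,276),z);p('tip T',t,T(108,182),z)
```

```text
post T [ 670.4 -126.3  246. ]
post S [ 675.1 -129.7  246. ]
foot T [ 672.4 -128.    48. ]
foot S [ 673.  -128.7   48. ]
shade T [456.1 -86.2 140. ]
knobtop T [443.8 -78.8 279. ]
knobtop T2 [458.  -84.8 279. ]
knob S [457.2 -84.1 279. ]
coast T [ 483.2 -251.1    8. ]
coast S [ 484.2 -250.8    8. ]
block T [664.  128.4  60. ]
blockS [669.2 125.6  60. ]
scoop T [524.1  23.4  32. ]
tip S [631.3 145.   85. ]
tip T [665.1 129.9  85. ]
tip S [636.9 138.6  95. ]
tip T [662.  128.8  95. ]
tip S [642.5 132.3 105. ]
tip T [658.9 127.7 105. ]
```

{"method": "servo_tool", "body": {
  "commands": [
    {"claw": 1,"delta_pos": [-0.6,-0.8,-0.9],"angular": [0,0,0]},
    {"claw": 1,"delta_pos": [-0.6,-0.8,-0.9],"angular": [0,0,0]},
    {"claw": 1,"delta_pos": [-0.6,-0.8,-0.9],"angular": [0,0,0]},
    {"claw": 1,"delta_pos": [-0.6,-0.8,-0.9],"angular": [0,0,0]}
  ],
  "newtons": 40
}}

```text
time_s: 0.43
tcp_pos: [236.3, 466.2, 326.6]
tcp_rot: [[-0.939, 0.344, 0.004], [0.344, 0.939, 0.004], [-0.002, 0.005, -1.0]]
wrist_force: [0.7, 0.2, 1.0]
width: 1.001
grasp_force: 0.0
```

{"method": "servo_tool", "body": {
  "commands": [
    {"claw": 1,"delta_pos": [-0.8,-0.88,-0.1],"angular": [0,0,0]},
    {"claw": 1,"delta_pos": [-0.8,-0.88,-0.1],"angular": [0,0,0]},
    {"claw": 1,"delta_pos": [-0.8,-0.88,-0.1],"angular": [0,0,0]},
    {"claw": 1,"delta_pos": [-0.8,-0.88,-0.1],"angular": [0,0,0]}
  ]
}}

```text
time_s: 0.77
tcp_pos: [281.7, 353.7, 332.1]
tcp_rot: [[-0.938, 0.346, 0.002], [0.346, 0.938, -0.001], [-0.002, -0.0, -1.0]]
wrist_force: [-0.2, 0.1, 0.2]
width: 1.001
grasp_force: 0.0
```

{"method": "servo_tool", "body": {
  "commands": [
    {"claw": 1,"delta_pos": [-0.8,-0.88,-0.1],"angular": [0,0,0]},
    {"claw": 1,"delta_pos": [-0.8,-0.88,-0.1],"angular": [0,0,0]},
    {"claw": 1,"delta_pos": [-0.8,-0.88,-0.1],"angular": [0,0,0]},
    {"claw": 1,"delta_pos": [-0.8,-0.88,-0.1],"angular": [0,0,0]}
  ]
}}

```text
time_s: 1.1
tcp_pos: [326.6, 243.4, 341.7]
tcp_rot: [[-0.938, 0.348, 0.002], [0.348, 0.938, -0.002], [-0.002, -0.001, -1.0]]
wrist_force: [-1.0, -0.2, 0.4]
width: 1.0
grasp_force: 0.0
```

{"method": "servo_tool", "body": {
  "commands": [
    {"claw": 1,"delta_pos": [-0.8,-0.88,0],"angular": [0,0,0]},
    {"claw": 1,"delta_pos": [-0.8,-0.88,0],"angular": [0,0,0]},
    {"claw": 1,"delta_pos": [-0.8,-0.88,0],"angular": [0,0,0]},
    {"claw": 1,"delta_pos": [-0.8,-0.88,0],"angular": [0,0,0]}
  ]
}}

```text
time_s: 1.43
tcp_pos: [371.1, 133.1, 340.7]
tcp_rot: [[-0.937, 0.348, 0.0], [0.348, 0.937, -0.002], [-0.001, -0.002, -1.0]]
wrist_force: [-0.1, 0.4, 0.6]
width: 1.001
grasp_force: 0.0
```

{"method": "servo_tool", "body": {
  "commands": [
    {"claw": 1,"delta_pos": [-0.8,-0.88,0],"angular": [0,0,0]},
    {"claw": 1,"delta_pos": [-0.8,-0.88,0],"angular": [0,0,0]},
    {"claw": 1,"delta_pos": [-0.8,-0.88,0],"angular": [0,0,0]},
    {"claw": 1,"delta_pos": [-0.8,-0.88,0],"angular": [0,0,0]}
  ]
}}

```text
time_s: 1.77
tcp_pos: [415.8, 23.2, 340.3]
tcp_rot: [[-0.938, 0.347, -0.001], [0.347, 0.938, -0.002], [0.0, -0.002, -1.0]]
wrist_force: [0.2, -0.0, 0.5]
width: 0.998
grasp_force: 0.0
```

{"method": "servo_tool", "body": {
  "commands": [
    {"claw": 1,"delta_pos": [-0.8,-0.88,0],"angular": [0,0,0]},
    {"claw": 1,"delta_pos": [-0.8,-0.88,0],"angular": [0,0,0]},
    {"claw": 1,"delta_pos": [-0.8,-0.88,0],"angular": [0,0,0]},
    {"claw": 1,"delta_pos": [-0.8,-0.88,0],"angular": [0,0,0]},
    {"claw": 1,"delta_pos": [-0.8,-0.88,0],"angular": [0,0,0]},
    {"claw": 1,"delta_pos": [-0.8,-0.88,0],"angular": [0,0,0]}
  ]
}}

```text
time_s: 2.27
tcp_pos: [459.5, -81.7, 340.8]
tcp_rot: [[-0.939, 0.343, -0.001], [0.343, 0.939, 0.001], [0.001, 0.001, -1.0]]
wrist_force: [-0.9, 0.4, -1.7]
width: 1.004
grasp_force: 0.0
```

{"method": "servo_tool", "body": {
  "commands": [
    {"claw": 1,"delta_pos": [0.01,-0.04,0.3],"angular": [0,0,0]},
    {"claw": 1,"delta_pos": [0.01,-0.04,0.6],"angular": [0,0,0]},
    {"claw": 1,"delta_pos": [0.01,-0.04,0.85],"angular": [0,0,0]},
    {"claw": 1,"delta_pos": [0.01,-0.04,0.97],"angular": [0,0,0]},
    {"claw": 1,"delta_pos": [0.01,-0.04,0.97],"angular": [0,0,0]},
    {"claw": 1,"delta_pos": [0.01,-0.04,0.97],"angular": [0,0,0]}
  ]
}}

```text
time_s: 2.77
tcp_pos: [457.1, -84.9, 244.8]
tcp_rot: [[-0.94, 0.341, -0.0], [0.341, 0.94, 0.0], [0.0, 0.0, -1.0]]
wrist_force: [0.6, -0.7, 0.6]
width: 0.998
grasp_force: 0.0
```

Run:
```python
from h import *
d=grab('scene','pics/s1.png');st()
a=cv2.imread('pics/s1.png')[120:270,220:420];cv2.imwrite('pics/s1c.png',cv2.resize(a,None,fx=4,fy=4,interpolation=cv2.INTER_CUBIC))
```

```text
{'time_s': 2.817, 'qpos': [-0.295, -0.249, 1.826, 0.0, 1.563, -1.517], 'tcp_pos': [457.866, -85.326, 246.02], 'tcp_rot': [[-0.94, 0.342, 0.002], [0.342, 0.94, -0.0], [-0.002, 0.0, -1.0]], 'wrist_force': [-0.324, -0.143, 0.703], 'width': 1.002, 'grasp_force': 0.0}
```

View pics/s1c.png

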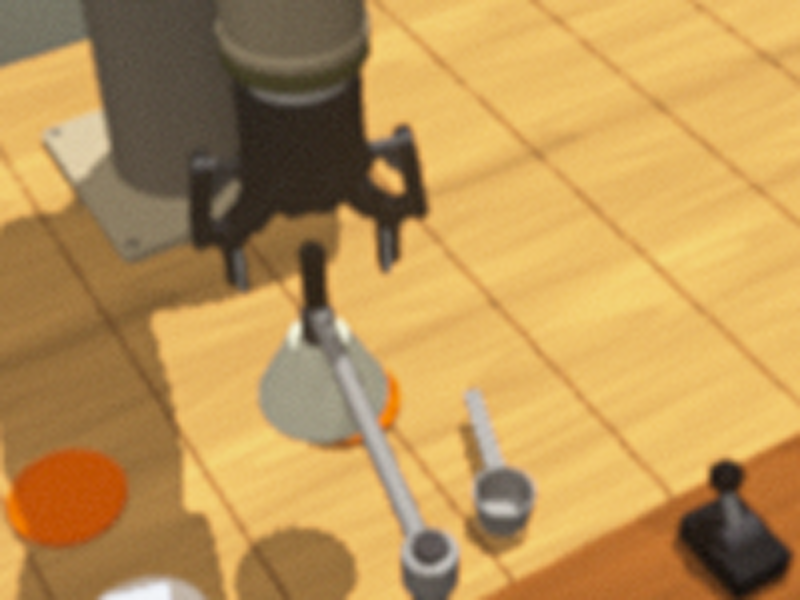

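The knob stands between the fingers: the knob is at crop (313,270) and the fingertips at (235,280) and (390,265). I'll close.

{"method": "servo_tool", "body": {
  "commands": [
    {"claw": -1,"delta_pos": [0,0,0],"angular": [0,0,0]},
    {"claw": -1,"delta_pos": [0,0,0],"angular": [0,0,0]},
    {"claw": -1,"delta_pos": [0,0,0],"angular": [0,0,0]},
    {"claw": -1,"delta_pos": [0,0,0],"angular": [0,0,0]},
    {"claw": -1,"delta_pos": [0,0,0],"angular": [0,0,0]},
    {"claw": -1,"delta_pos": [0,0,0],"angular": [0,0,0]},
    {"claw": -1,"delta_pos": [0,0,0],"angular": [0,0,0]},
    {"claw": -1,"delta_pos": [0,0,0],"angular": [0,0,0]},
    {"claw": -1,"delta_pos": [0,0,0],"angular": [0,0,0]},
    {"claw": -1,"delta_pos": [0,0,0],"angular": [0,0,0]}
  ]
}}

```text
time_s: 3.65
tcp_pos: [457.4, -86.0, 244.7]
tcp_rot: [[-0.939, 0.343, 0.001], [0.343, 0.939, -0.0], [-0.001, -0.0, -1.0]]
wrist_force: [-1.6, 0.6, 5.3]
width: 0.197
grasp_force: 39.0
```

Run:
```python
from h import *
st();s=arm.get_state();R=s['tcp_rot'] if hasattr(s['tcp_rot'],'shape') else np.array(s['tcp_rot'])
P=np.array([672.5,-128,244.5]);k=np.array([457,-85,244.5]);C=np.array([483.7,-251,244.5])
a0=np.arctan2(*(k-P)[1::-1]);a1=np.arctan2(*(C-P)[1::-1])%(2*np.pi)
print(a0,a1,a1-a0)
for f in np.linspace(0,1,17)[1:]:
    a=a0+f*(a1-a0);X=P+220*np.array([np.cos(a),np.sin(a),0]);print(round(f,3),X[:2].round(1),((R.T@(X-k))[:2]/100).round(3))
```

```text
{'time_s': 3.65, 'qpos': [-0.296, -0.248, 1.827, -0.0, 1.561, -1.517], 'tcp_pos': [457.394, -85.969, 244.691], 'tcp_rot': [[-0.939, 0.343, 0.001], [0.343, 0.939, -0.0], [-0.001, -0.0, -1.0]], 'wrist_force': [-1.552, 0.607, 5.328], 'width': 0.197, 'grasp_force': 39.024}
2.944643323072187 3.7190097342691226 0.7743664111969357
0.062 [454.9 -95.4] [-0.016 -0.105]
0.125 [ 453.6 -106. ] [-0.04  -0.209]
0.188 [ 452.8 -116.6] [-0.069 -0.311]
0.25 [ 452.5 -127.3] [-0.103 -0.412]
0.312 [ 452.7 -137.9] [-0.141 -0.512]
0.375 [ 453.5 -148.5] [-0.184 -0.609]
0.438 [ 454.7 -159.1] [-0.232 -0.704]
0.5 [ 456.5 -169.6] [-0.285 -0.797]
0.562 [ 458.7 -180. ] [-0.342 -0.887]
0.625 [ 461.5 -190.3] [-0.403 -0.974]
0.688 [ 464.8 -200.4] [-0.469 -1.058]
0.75 [ 468.5 -210.4] [-0.538 -1.138]
0.812 [ 472.7 -220.2] [-0.611 -1.216]
0.875 [ 477.4 -229.7] [-0.688 -1.289]
0.938 [ 482.6 -239. ] [-0.768 -1.359]
1.0 [ 488.2 -248.1] [-0.852 -1.425]
```

{"method": "servo_tool", "body": {
  "commands": [
    {"claw": -1,"delta_pos": [-0.02,-0.1,0],"angular": [0,0,-0.03]},
    {"claw": -1,"delta_pos": [-0.04,-0.21,0],"angular": [0,0,-0.06]},
    {"claw": -1,"delta_pos": [-0.07,-0.31,0],"angular": [0,0,-0.09]},
    {"claw": -1,"delta_pos": [-0.1,-0.41,0],"angular": [0,0,-0.12]},
    {"claw": -1,"delta_pos": [-0.14,-0.51,0],"angular": [0,0,-0.15]},
    {"claw": -1,"delta_pos": [-0.18,-0.61,0],"angular": [0,0,-0.18]},
    {"claw": -1,"delta_pos": [-0.23,-0.7,0],"angular": [0,0,-0.21]},
    {"claw": -1,"delta_pos": [-0.28,-0.8,0],"angular": [0,0,-0.24]},
    {"claw": -1,"delta_pos": [-0.28,-0.8,0],"angular": [0,0,-0.24]}
  ]
}}

```text
time_s: 4.4
tcp_pos: [456.9, -171.8, 244.7]
tcp_rot: [[-0.995, 0.097, 0.002], [0.097, 0.995, -0.0], [-0.002, -0.0, -1.0]]
wrist_force: [2.7, 2.9, 4.3]
width: 0.196
grasp_force: 39.5
```

Run:
```python
from h import *
st();s=arm.get_state();R=np.array(s['tcp_rot'])
P=np.array([672.5,-128,0]);k=np.array(s['tcp_pos']);k[2]=0;C=np.array([483.7,-251,0])
print(np.linalg.norm(k-P))
a0=np.arctan2(*(k-P)[1::-1])%(2*np.pi);a1=np.arctan2(*(C-P)[1::-1])%(2*np.pi)
for f in np.linspace(0,1,9)[1:]:
    a=a0+f*(a1-a0);X=P+220*np.array([np.cos(a),np.sin(a),0]);print(round(f,3),X[:2].round(1),((R.T@(X-k))[:2]/100).round(3))
```

```text
{'time_s': 4.4, 'qpos': [-0.465, -0.184, 1.772, 0.001, 1.551, -1.939], 'tcp_pos': [456.921, -171.763, 244.686], 'tcp_rot': [[-0.995, 0.097, 0.002], [0.097, 0.995, -0.0], [-0.002, -0.0, -1.0]], 'wrist_force': [2.737, 2.949, 4.264], 'width': 0.196, 'grasp_force': 39.525}
219.97622814117446
0.125 [ 459.2 -181.9] [-0.032 -0.098]
0.25 [ 462.  -191.9] [-0.07  -0.195]
0.375 [ 465.2 -201.7] [-0.112 -0.29 ]
0.5 [ 468.9 -211.4] [-0.158 -0.383]
0.625 [ 473.1 -220.9] [-0.208 -0.473]
0.75 [ 477.7 -230.2] [-0.263 -0.562]
0.875 [ 482.7 -239.3] [-0.322 -0.647]
1.0 [ 488.2 -248.1] [-0.385 -0.729]
```

{"method": "servo_tool", "body": {
  "commands": [
    {"claw": -1,"delta_pos": [-0.03,-0.1,0],"angular": [0,0,-0.03]},
    {"claw": -1,"delta_pos": [-0.07,-0.195,0],"angular": [0,0,-0.06]},
    {"claw": -1,"delta_pos": [-0.11,-0.29,0],"angular": [0,0,-0.09]},
    {"claw": -1,"delta_pos": [-0.16,-0.38,0],"angular": [0,0,-0.12]},
    {"claw": -1,"delta_pos": [-0.21,-0.47,0],"angular": [0,0,-0.15]},
    {"claw": -1,"delta_pos": [-0.26,-0.56,0],"angular": [0,0,-0.18]},
    {"claw": -1,"delta_pos": [-0.32,-0.65,0],"angular": [0,0,-0.21]},
    {"claw": -1,"delta_pos": [-0.385,-0.73,0],"angular": [0,0,-0.24]},
    {"claw": -1,"delta_pos": [-0.385,-0.73,0],"angular": [0,0,-0.24]},
    {"claw": -1,"delta_pos": [-0.385,-0.73,0],"angular": [0,0,-0.24]},
    {"claw": -1,"delta_pos": [-0.385,-0.73,0],"angular": [0,0,-0.24]}
  ]
}}

```text
time_s: 5.32
tcp_pos: [487.4, -247.3, 244.6]
tcp_rot: [[-0.989, -0.151, 0.0], [-0.151, 0.989, -0.001], [-0.0, -0.001, -1.0]]
wrist_force: [-0.2, -2.1, 5.1]
width: 0.199
grasp_force: 39.8
```

Run:
```python
from h import *
st();grab('top','pics/t2.png');grab('scene','pics/s2.png')
a=cv2.imread('pics/t2.png')[100:220,320:420];b=cv2.imread('pics/s2.png')[190:310,210:310]
cv2.imwrite('pics/c2.png',cv2.resize(np.hstack([a,b]),None,fx=4,fy=4,interpolation=cv2.INTER_CUBIC))
```

```text
{'time_s': 5.317, 'qpos': [-0.563, -0.02, 1.62, -0.001, 1.541, -2.285], 'tcp_pos': [487.405, -247.321, 244.621], 'tcp_rot': [[-0.989, -0.151, 0.0], [-0.151, 0.989, -0.001], [-0.0, -0.001, -1.0]], 'wrist_force': [-0.196, -2.091, 5.082], 'width': 0.199, 'grasp_force': 39.833}
```

View pics/c2.png

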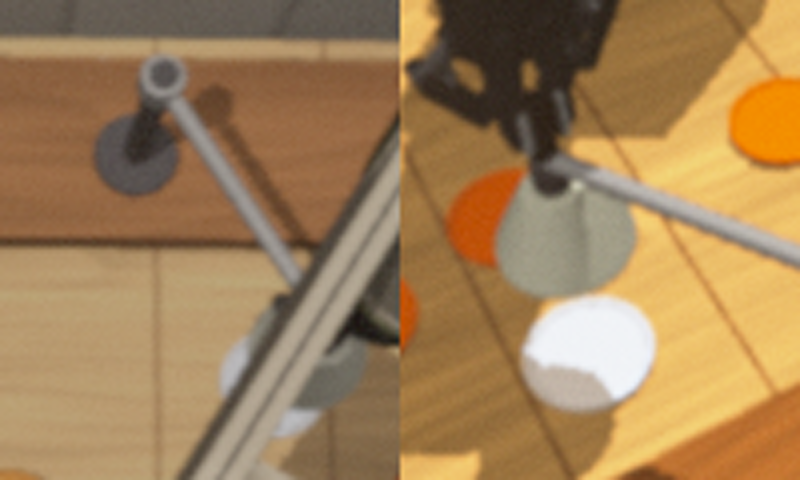

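The knob is held with the shade above the coaster (shade at crop (567,235), coaster at (588,353) in the scene part). I'll release, lift, and then measure.

{"method": "servo_tool", "body": {
  "commands": [
    {"claw": 1,"delta_pos": [0,0,0],"angular": [0,0,0]},
    {"claw": 1,"delta_pos": [0,0,0],"angular": [0,0,0]},
    {"claw": 1,"delta_pos": [0,0,0],"angular": [0,0,0]},
    {"claw": 1,"delta_pos": [0,0,0],"angular": [0,0,0]},
    {"claw": 1,"delta_pos": [0,0,0],"angular": [0,0,0]},
    {"claw": 1,"delta_pos": [0,0,0],"angular": [0,0,0]},
    {"claw": 1,"delta_pos": [0,0,-0.2],"angular": [0,0,0]},
    {"claw": 1,"delta_pos": [0,0,-0.5],"angular": [0,0,0]},
    {"claw": 1,"delta_pos": [0,0,-0.9],"angular": [0,0,0]},
    {"claw": 1,"delta_pos": [0,0,-0.9],"angular": [0,0,0]}
  ]
}}

```text
time_s: 6.25
tcp_pos: [489.3, -248.3, 343.1]
tcp_rot: [[-0.988, -0.152, 0.01], [-0.152, 0.988, -0.006], [-0.009, -0.008, -1.0]]
wrist_force: [1.0, -0.5, 2.9]
width: 1.002
grasp_force: 0.0
```

{"method": "servo_tool", "body": {
  "commands": [
    {"claw": -1,"delta_pos": [0.3,1,-0.1],"angular": [0,0,0.1]},
    {"claw": -1,"delta_pos": [0.3,1,-0.1],"angular": [0,0,0.145]},
    {"claw": -1,"delta_pos": [0.3,1,-0.1],"angular": [0,0,0.145]},
    {"claw": -1,"delta_pos": [0.3,1,-0.1],"angular": [0,0,0.145]}
  ]
}}

```text
time_s: 6.58
tcp_pos: [441.7, -149.9, 345.7]
tcp_rot: [[-1.0, -0.003, 0.002], [-0.003, 1.0, 0.0], [-0.002, 0.0, -1.0]]
wrist_force: [0.0, -0.3, -0.2]
width: 0.452
grasp_force: 0.0
```

{"method": "servo_tool", "body": {
  "commands": [
    {"claw": -1,"delta_pos": [0,1,0],"angular": [0,0,0]},
    {"claw": -1,"delta_pos": [0,1,0],"angular": [0,0,0]},
    {"claw": -1,"delta_pos": [0,1,0],"angular": [0,0,0]}
  ]
}}

```text
time_s: 6.83
tcp_pos: [442.2, -49.9, 344.6]
tcp_rot: [[-1.0, -0.002, 0.001], [-0.002, 1.0, 0.001], [-0.001, 0.001, -1.0]]
wrist_force: [-0.1, 0.6, -0.7]
width: 0.005
grasp_force: 0.0
```

{"method": "servo_tool", "body": {
  "commands": [
    {"claw": -1,"delta_pos": [0,1,0],"angular": [0,0,0]},
    {"claw": -1,"delta_pos": [0,1,0],"angular": [0,0,0]},
    {"claw": -1,"delta_pos": [0,1,0],"angular": [0,0,0]},
    {"claw": -1,"delta_pos": [0,1,0],"angular": [0,0,0]}
  ]
}}

```text
time_s: 7.17
tcp_pos: [442.2, 50.3, 344.3]
tcp_rot: [[-1.0, -0.005, 0.001], [-0.005, 1.0, 0.001], [-0.001, 0.001, -1.0]]
wrist_force: [0.7, 0.0, -0.3]
width: -0.001
grasp_force: 0.0
```

Run:
```python
from h import *
st();grab('top','pics/t3.png');grab('scene','pics/s3.png')
a=cv2.imread('pics/t3.png')[110:220,320:420];b=cv2.imread('pics/s3.png')[190:300,220:320]
cv2.imwrite('pics/c3.png',cv2.resize(np.hstack([a,b]),None,fx=4,fy=4,interpolation=cv2.INTER_CUBIC))
```

```text
{'time_s': 7.167, 'qpos': [-0.003, -0.313, 1.701, 0.001, 1.753, -1.579], 'tcp_pos': [442.215, 50.334, 344.339], 'tcp_rot': [[-1.0, -0.005, 0.001], [-0.005, 1.0, 0.001], [-0.001, 0.001, -1.0]], 'wrist_force': [0.727, 0.047, -0.277], 'width': -0.001, 'grasp_force': 0.0}
```

View pics/c3.png

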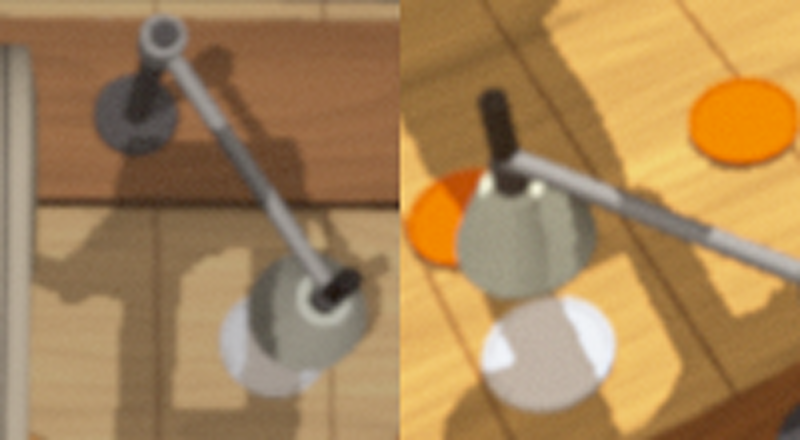

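Run:
```python
from h import *
T=lambda u,v:((u+.5)/4+319.5,(v+.5)/4+109.5)
S=lambda u,v:((u-400+.5)/4+219.5,(v+.5)/4+189.5)
t,s='pics/t3.npz','pics/s3.npz'
print(back(t,T(308,310),140),back(s,S(493,96),279),back(s,S(548,353),8))
print(proj(t,[[483.7,-251,8]])*4-np.array([319.5,109.5])*4-.5)
```

```text
[ 489.29939614 -250.11450985  140.        ] [ 485.91039692 -246.35132176  279.        ] [ 483.86337963 -251.37039465    8.        ]
[[274.98737334 341.76415087]]
```

{"method": "servo_tool", "body": {
  "commands": [
    {"claw": -1,"delta_pos": [-0.8,0.77,1],"angular": [0,0,0]},
    {"claw": -1,"delta_pos": [-0.8,0.77,1],"angular": [0,0,0]},
    {"claw": -1,"delta_pos": [-0.8,0.77,1],"angular": [0,0,0]},
    {"claw": -1,"delta_pos": [-0.8,0.77,1],"angular": [0,0,0]},
    {"claw": -1,"delta_pos": [-0.8,0.77,1],"angular": [0,0,0]}
  ]
}}

```text
time_s: 7.68
tcp_pos: [521.6, 124.3, 238.3]
tcp_rot: [[-1.0, -0.001, -0.008], [-0.001, 1.0, -0.001], [0.008, -0.001, -1.0]]
wrist_force: [0.7, 0.4, -1.1]
width: -0.0
grasp_force: 0.0
```

{"method": "servo_tool", "body": {
  "commands": [
    {"claw": -1,"delta_pos": [-0.78,0,1],"angular": [0,0,0]},
    {"claw": -1,"delta_pos": [-0.78,0,1],"angular": [0,0,0]},
    {"claw": -1,"delta_pos": [-0.78,0,1],"angular": [0,0,0]},
    {"claw": -1,"delta_pos": [-0.78,0,1],"angular": [0,0,0]},
    {"claw": -1,"delta_pos": [-0.78,0,1],"angular": [0,0,0]}
  ]
}}

```text
time_s: 8.1
tcp_pos: [598.6, 122.0, 140.0]
tcp_rot: [[-1.0, 0.001, -0.008], [0.001, 1.0, -0.001], [0.008, -0.001, -1.0]]
wrist_force: [-0.9, -0.2, 1.8]
width: 0.003
grasp_force: 0.0
```

{"method": "servo_tool", "body": {
  "commands": [
    {"claw": -1,"delta_pos": [0,0,0.25],"angular": [0,0,0]},
    {"claw": -1,"delta_pos": [0,0,0.49],"angular": [0,0,0]},
    {"claw": -1,"delta_pos": [0,0,0.49],"angular": [0,0,0]},
    {"claw": -1,"delta_pos": [0,0,0.49],"angular": [0,0,0]}
  ]
}}

```text
time_s: 8.43
tcp_pos: [599.9, 123.6, 97.1]
tcp_rot: [[-1.0, -0.0, 0.001], [-0.0, 1.0, -0.0], [-0.001, -0.0, -1.0]]
wrist_force: [0.4, -0.2, 1.2]
width: 0.001
grasp_force: 0.0
```

Run:
```python
from h import *
st();grab('scene','pics/s4.png')
a=cv2.imread('pics/s4.png')[180:280,340:470]
cv2.imwrite('pics/c4.png',cv2.resize(a,None,fx=5,fy=5,interpolation=cv2.INTER_CUBIC))
```

```text
{'time_s': 8.433, 'qpos': [0.12, 0.262, 1.59, -0.0, 1.289, -1.452], 'tcp_pos': [599.92, 123.555, 97.106], 'tcp_rot': [[-1.0, -0.0, 0.001], [-0.0, 1.0, -0.0], [-0.001, -0.0, -1.0]], 'wrist_force': [0.41, -0.177, 1.2], 'width': 0.001, 'grasp_force': 0.0}
```

View pics/c4.png

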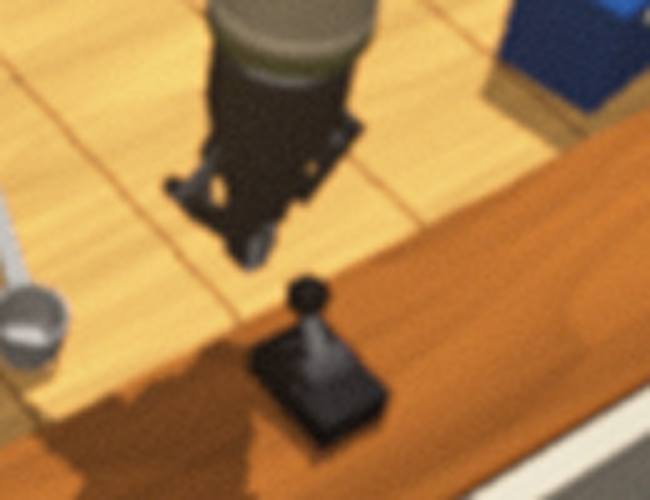

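The shade measures at about (488,-248), on target. The shut fingers are at crop (252,250), just before the toggle ball at (307,294). I'll push in +x.

{"method": "servo_tool", "body": {
  "commands": [
    {"claw": -1,"delta_pos": [-0.1,0.03,0],"angular": [0,0,0]},
    {"claw": -1,"delta_pos": [-0.2,0.03,0],"angular": [0,0,0]},
    {"claw": -1,"delta_pos": [-0.28,0.03,0],"angular": [0,0,0]},
    {"claw": -1,"delta_pos": [-0.35,0.03,0],"angular": [0,0,0]},
    {"claw": -1,"delta_pos": [-0.42,0.03,0],"angular": [0,0,0]},
    {"claw": -1,"delta_pos": [-0.49,0.03,0],"angular": [0,0,0]},
    {"claw": -1,"delta_pos": [-0.56,0.03,0],"angular": [0,0,0]},
    {"claw": -1,"delta_pos": [-0.62,0.03,0],"angular": [0,0,0]},
    {"claw": -1,"delta_pos": [-0.67,0.03,0],"angular": [0,0,0]},
    {"claw": -1,"delta_pos": [-0.7,0.03,0],"angular": [0,0,0]},
    {"claw": -1,"delta_pos": [-0.7,0.03,0],"angular": [0,0,0]}
  ]
}}

```text
time_s: 9.4
tcp_pos: [665.6, 127.4, 94.5]
tcp_rot: [[-1.0, -0.002, -0.012], [-0.002, 1.0, -0.001], [0.012, -0.001, -1.0]]
wrist_force: [-27.8, -1.8, 16.2]
width: -0.0
grasp_force: 13.9
```

{"method": "servo_tool", "body": {
  "commands": [
    {"claw": -1,"delta_pos": [-0.02,0,0],"angular": [0,0,0]},
    {"claw": -1,"delta_pos": [-0.04,0,0],"angular": [0,0,0]},
    {"claw": -1,"delta_pos": [-0.04,0,0],"angular": [0,0,0]}
  ]
}}

```text
time_s: 9.65
tcp_pos: [666.0, 127.5, 94.3]
tcp_rot: [[-1.0, -0.002, -0.019], [-0.002, 1.0, -0.002], [0.019, -0.002, -1.0]]
wrist_force: [-45.5, -4.2, 28.4]
width: 0.003
grasp_force: 23.6
```

Run:
```python
from h import *
st();grab('scene','pics/s5.png')
a=cv2.imread('pics/s5.png')[180:280,340:470]
cv2.imwrite('pics/c5.png',cv2.resize(a,None,fx=5,fy=5,interpolation=cv2.INTER_CUBIC))
```

```text
{'time_s': 9.65, 'qpos': [0.113, 0.449, 1.362, 0.001, 1.35, -1.46], 'tcp_pos': [665.965, 127.454, 94.347], 'tcp_rot': [[-1.0, -0.002, -0.019], [-0.002, 1.0, -0.002], [0.019, -0.002, -1.0]], 'wrist_force': [-45.53, -4.249, 28.405], 'width': 0.003, 'grasp_force': 23.643}
```

View pics/c5.png

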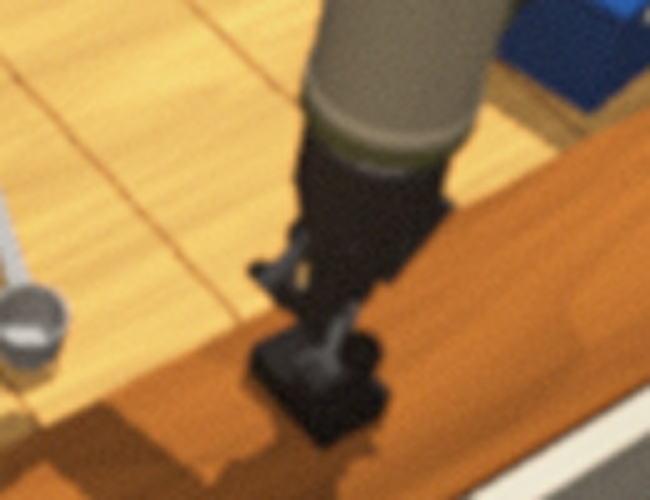

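The lever now leans to +x, with the ball at crop (362,350). It did not move under added force, so it is at its stop. I'll back off and lift.

{"method": "servo_tool", "body": {
  "commands": [
    {"claw": -1,"delta_pos": [0.2,0,0],"angular": [0,0,0]},
    {"claw": -1,"delta_pos": [0.5,0,0],"angular": [0,0,0]},
    {"claw": -1,"delta_pos": [0.8,0,0],"angular": [0,0,0]},
    {"claw": -1,"delta_pos": [0.8,0,-0.4],"angular": [0,0,0]},
    {"claw": -1,"delta_pos": [0.8,0,-0.8],"angular": [0,0,0]},
    {"claw": -1,"delta_pos": [0.8,0,-1],"angular": [0,0,0]},
    {"claw": -1,"delta_pos": [0.8,0,-1],"angular": [0,0,0]}
  ]
}}

```text
time_s: 10.28
tcp_pos: [597.6, 127.8, 202.6]
tcp_rot: [[-1.0, -0.001, 0.011], [-0.001, 1.0, 0.001], [-0.011, 0.001, -1.0]]
wrist_force: [1.0, 0.3, 0.7]
width: -0.003
grasp_force: 0.0
```

{"method": "servo_tool", "body": {
  "commands": [
    {"claw": -1,"delta_pos": [1,0.5,-0.8],"angular": [0,0,0]},
    {"claw": -1,"delta_pos": [1,0.5,-0.8],"angular": [0,0,0]},
    {"claw": -1,"delta_pos": [1,0.5,-0.8],"angular": [0,0,0]},
    {"claw": -1,"delta_pos": [1,0.5,-0.8],"angular": [0,0,0]},
    {"claw": -1,"delta_pos": [1,0.5,-0.8],"angular": [0,0,0]},
    {"claw": -1,"delta_pos": [1,0.5,-0.8],"angular": [0,0,0]}
  ]
}}

```text
time_s: 10.78
tcp_pos: [494.7, 177.4, 275.5]
tcp_rot: [[-1.0, -0.002, 0.002], [-0.002, 1.0, 0.0], [-0.002, 0.0, -1.0]]
wrist_force: [0.5, -0.1, -0.5]
width: -0.002
grasp_force: 0.0
```

Run:
```python
from h import *
st();grab('scene','pics/s6.png')
a=cv2.imread('pics/s6.png')[180:320,220:440]
cv2.imwrite('pics/c6.png',cv2.resize(a,None,fx=3.6,fy=3.6,interpolation=cv2.INTER_CUBIC))
```

```text
{'time_s': 10.783, 'qpos': [0.247, -0.088, 1.63, -0.0, 1.598, -1.326], 'tcp_pos': [494.663, 177.399, 275.499], 'tcp_rot': [[-1.0, -0.002, 0.002], [-0.002, 1.0, 0.0], [-0.002, 0.0, -1.0]], 'wrist_force': [0.466, -0.118, -0.487], 'width': -0.002, 'grasp_force': 0.0}
```

View pics/c6.png

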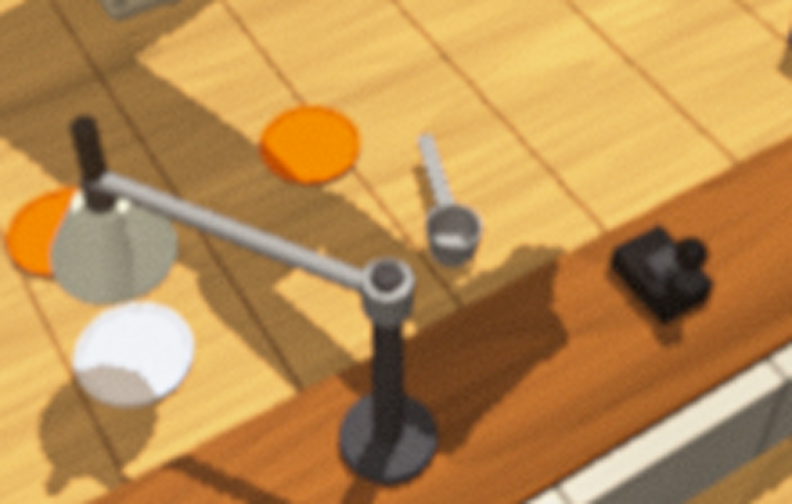

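The toggle ball is at crop (690,252), the same place as when it was held at its stop. The shade is still over the coaster and the scoop has not moved, so I'm handing in.

```bash
python3 -c "
from station import arm
print(arm.job_done())"
```

```text
the job is handed in; nothing more can be done
None
```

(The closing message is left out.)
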